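# Set the tag embosser's depth and emboss a shop tag

### The arm

A 6-joint arm with a two-finger parallel gripper is mounted at the origin on the work surface. World frame = base frame: x ahead of the robot, y to its left, z up, the work surface at z = 0. Lengths are in m, angles in rad, forces in N, time in s.
With the tool pointing down it reaches from about 0.3 to 0.775 m from the base axis. Payload 14.6 kg.
Tool frame: the origin (TCP) lies at the very end of the fingers, on their centre line; the grasp point (between the pads) lies 19 mm behind it; z points along the fingers, x is the direction in which the jaws open and shut, and the axes are right-handed (so a half turn about z gives the same grasp; the last joint's range is limited). The gripper opens to 94 mm and grips with 3 to 60 N. Pads are 16 mm wide; open, the fingers measure 119 mm over their backs; the gripper's body (75 mm by 177 mm) begins 78 mm behind the grasp point.
Start: joints at [1.224, 0.3, 1.521, -0, 1.321, -0.067], TCP at [0.152, 0.529, 0.205] pointing down, gripper open.
Joint ranges: [-3.03, 3.03], [-0.79, 2.21], [0.23, 2.52], [-1.04, 4.18], [0, 3.07], [-2.55, 2.55]. Speed limits (rad/s): [2.22, 2.22, 2.57, 3.14, 3.14, 3.14].

### API

Orientations are given as [roll, pitch, yaw] about the fixed x, y, z axes, in that order (R = Rz(yaw) Ry(pitch) Rx(roll)).
In Python, from station import ctrl gives the robot as it stands.
- The arm moves only by the shell command python3 -m inch 'ROWS' [FORCE]. ROWS is JSON, one flat list of numbers, 7 for each row, row after row: the shift along the tool's x, y, z in cm, then the turn, a rotation vector about the tool's x, y, z in rad, then the opening, from 0 (shut) to 1 (fully open). In form: [tx, ty, tz, wx, wy, wz, claw, tx, ty, tz, wx, wy, wz, claw, ...]. A call has 1 to 20 rows; each row shifts and turns the commanded pose from where the row before left it, along the tool's axes as they then stand; what a row does not reach is not made up. A row lasts 1/8 s, in which the tool goes at most 62.5 mm and 10.7 degrees, less where a joint would pass 70% of its speed; a pose out of reach is approached as far as the arm can. A call is refused whole if a number of a shift passes 6.25 or a number of a turn 0.188, either way. A call with a gripper value outside its range is refused whole. The fingers move at their own pace and stop on an object; FORCE is the grip in N (left out, the last holds). Time passes only in rows, so rows that do not move let the fingers close. It gives the time, the measured TCP pose, the force and the opening at its end, in the units of the state.
- ctrl.get_obs(): the state, without advancing time (a new reading comes with each control period).
- ctrl.camera(name): name is "side" or "top"; returns (picture, depth): 420x560x3 uint8, red, green, blue; 420x560 float32, m along the optical axis (not along the pixel's ray), 0 where there is no reading.
- ctrl.camera_params(name): a dict with "vertical_fov" (degrees; the focal length in pixels is half the picture's height over the tangent of half this angle, whatever the lens; pixels are square), "cx", "cy" (the principal point, pixels), "camera_from_world" (4x4, takes a point from world to camera coordinates). Camera axes: x right, y down, z forward; pixel columns grow to the right and rows downward; lengths in m; the calibration is good to about 2 mm. A picture is of the moment at which its call begins. camera_params takes no time and is no camera call.
- ctrl.hand_in(): hands the job in, once; it reports no verdict.
Trained networks look in the newest picture that a camera, given by its name, has taken for a name from the list of things; names that differ only in an ending like _2 or _b are one class to them, and where a whole thing is asked for, a point or a joint stands for the part that bears it (a point fixed in the world has none). Each returns a list of dicts, best first, with "score" (0 to 1); they miss things now and then, are a little off and sometimes report something else, mostly with a low value. They report only what shows in the picture. A call takes as long as a camera call.
- ctrl.spot_in(camera, label): "bbox" ([centre column, centre row, width, height] in pixels, round what is visible of it).
- ctrl.place_of(camera, label): "centre" ([column, row] in pixels: a listed point, or the origin of a listed thing).
The state is a dict: "time_s": time; "qpos": joint angles; "joint_vel": joint speeds; "tau": joint torques, N m; "ee_pos": TCP position; "eef_rot": TCP orientation; "force": force on the tool from outside, world axes, zero at the start; "moment": the same for the moment, N m; "grip_width": finger opening in m.
Only numpy, scipy, OpenCV 4.12 (cv2) and the standard library are available. Lean on these libraries where they do the work, as an engineer would, in place of code of your own. Each camera call takes 0.05 s, during which the arm holds its last target. There are 200 camera calls.

### The job

Emboss the card tag in the countertop press: first reach through the round guard opening and turn the sunken setting knob until its pointer lines up with the long bar mark on the guard plate. Then press the plunger all the way down onto its stop, keep it there for a moment and let it come fully back up. Do not press the plunger before the knob is set, leave the knob on the mark, and do not disturb the glasses and the tag box around the press.

Things in the scene. Friction and masses are not known exactly. Their poses are not given: they have to be found in the camera images.
- embosser: Grey tag embosser, fixed; base plate 200 (x) x 320 (y) x 12 mm. Origin: centre of the base plate's underside. Its front, where the card sticks out, is -x. Left (+y) half: C-frame press, 115 mm high, with the upright plunger at x -10, y +80 mm. Right (-y) half: control pod with the guarded knob, its panel facing up and to the front.
- guard: Control pod, 124 x 124 mm, tilted. z axis: the knob's axis, out of the pod, leaning 30 degrees from vertical towards the embosser's front (-x). x axis: up the slope. y axis: the embosser's y. Origin: on the knob's axis, on the panel at the bottom of the well, at (-20, -80, 60) mm on the embosser. The well: 116 x 116 mm inside, 4 mm walls, white dial face.
- guard_opening (a point): Centre of the round opening, 84 mm in diameter, in the aluminium guard plate (4 mm thick) that covers the well: on the knob's axis, on the plate's outer face, 46 mm above the panel. Axes as those of the guard. Six small round studs and one long bar mark stand up to 2 mm proud on the plate around the opening.
- long_mark (a point): Middle of the long bar mark (16 x 4 mm, radial, dark steel) on the guard plate's outer face, 52 mm from the knob's axis, up the slope and 25 degrees to the right of straight upslope. Axes as those of the guard.
- knob_grip (a point): Point on the knob's axis at the height to grip: 29 mm above the panel, 17 mm below the guard's outer face. It turns with the knob: z axis along the knob's axis pointing out, y axis along the pointer. Here is a black bar grip, 12 mm wide (x), 36 mm long (y), 26 mm tall (8 to 34 mm above the panel), on a black disc 50 mm in diameter whose top is 8 mm above the panel.
- pointer (a point): Pointer end of the knob, 18 mm from its axis along the pointer, on the bar's top (34 mm above the panel). A white line on the bar's top runs from the axis to this end, and a white tick on the disc lies just beyond it.
- setting (a joint): Knob angle in rad, growing clockwise as seen from outside the pod. 0: pointer to the embosser's +y (left); pi/2: straight up the slope; 2.0: at the long bar mark. End stops at 0 and 3.1. It stays where it is left (friction torque about 0.06 N m). Starts between about 0.5 and 1.3.
- plunger_top (a point): Centre of the top of the plunger's round black head (44 mm in diameter, 14 mm thick), 157 mm above the counter when up. z axis up.
- plunger (a joint): Plunger travel in m, growing downwards: 0 up, 0.022 bottomed, when the head meets the steel collar on the press. Spring: 4 N to start it, 12 N at the bottom; it springs back up when released.
- tumbler: Loose glass tumbler, 80 mm in diameter, 90 mm high, behind the press. Origin: centre of its underside. Leave it alone.
- highball: Loose tall glass, 64 mm in diameter, 125 mm high, behind the press. Origin: centre of its underside. Leave it alone.
- tagbox: Loose open cardboard tag box, 90 x 70 x 35 mm, to the right (-y) of the press. Origin: centre of its underside. Leave it alone.
- goblet: Loose stemmed glass, 68 mm in diameter, 125 mm high, to the left (+y) of the press. Origin: centre of its underside. Leave it alone.

How it is judged:
On the way, in this order (a step that is already met when the one before it is completed fails the run):
1. the knob's pointer is at the long bar mark (within 0.12 rad), plunger still up (value of joint setting between 1.88 and 2.12 rad and value of joint plunger below 0.005 m), for 0.3 s.
2. the plunger is pressed down onto its stop with the knob on the mark (value of joint setting between 1.88 and 2.12 rad and value of joint plunger above 0.0205 m), for 0.2 s.
At the end, for the whole second after the job is handed in: The knob's pointer is at the long bar mark (joint within 0.12 rad of 2.0), the plunger is back up (within 3 mm of the top), and the glasses and tag box stand upright within 20 mm of where they were (value of joint setting between 1.88 and 2.12 rad and value of joint plunger below 0.003 m and distance of each of tumbler, highball, tagbox, goblet from where it was at the start of the episode below 0.02 m and angle between each of tumbler, highball, tagbox, goblet's own z axis and vertical below 0.2 rad); the robot touches nothing.
It fails at once if the plunger is pressed (more than 8 mm) while the knob is off the mark (value of joint plunger above 0.008 m and not (value of joint setting between 1.88 and 2.12 rad)).
It fails at once if a glass or the tag box is moved more than 20 mm or tipped (distance of any of tumbler, highball, tagbox, goblet from where it was at the start of the episode above 0.02 m or angle between any of tumbler, highball, tagbox, goblet's own z axis and vertical above 0.3 rad).
It also fails if it takes over 45 s, if anything falls off the work surface, if the arm or the gripper's body presses on something with over 40 N, if the wrist force passes 120 N, or if a joint passes its speed limit or range.

## Working session

There is one attempt and no reset: what is moved stays moved. The work goes in short steps, Python scripts to look and compute and a shell command to move; the robot and the scene stay as the last step left them, time stands still between calls to the robot, and variables do not carry over. Pictures are saved under pics/ and viewed, about 8 in all and at most 12, crops included, and the job is handed in when it is done.

```bash
mkdir -p pics; cat > h.py <<'E'
import numpy as np, cv2
from scipy.spatial.transform import Rotation as R
from station import ctrl
def P(c):
    p=ctrl.camera_params(c); f=210/np.tan(np.radians(p["vertical_fov"])/2)
    return f,p["cx"],p["cy"],np.array(p["camera_from_world"])
def proj(c,X):
    f,cx,cy,T=P(c); X=np.atleast_2d(X); q=X@T[:3,:3].T+T[:3,3]
    return np.c_[cx+f*q[:,0]/q[:,2],cy+f*q[:,1]/q[:,2]]
def unproj(c,uv,d):
    f,cx,cy,T=P(c); q=np.array([(uv[0]-cx)*d/f,(uv[1]-cy)*d/f,d])
    return T[:3,:3].T@(q-T[:3,3])
def tri(uvs):
    A=[];b=[]
    for c,uv in uvs.items():
        f,cx,cy,T=P(c); o=-T[:3,:3].T@T[:3,3]; r=T[:3,:3].T@np.array([(uv[0]-cx)/f,(uv[1]-cy)/f,1]); r/=np.linalg.norm(r)
        M=np.eye(3)-np.outer(r,r); A.append(M); b.append(M@o)
    return np.linalg.solve(sum(A),sum(b))
E
python3 - <<'E'
from h import *
print(ctrl.get_obs())
for c in("side","top"):
    im,d=ctrl.camera(c); cv2.imwrite(f"pics/{c}0.png",im[:,:,::-1]); np.save(f"{c}0.npy",d)
    p=P(c); print(c,p[0],p[1:3],"pos",-p[3][:3,:3].T@p[3][:3,3])
L="embosser guard guard_opening long_mark knob_grip pointer plunger_top tumbler highball tagbox goblet".split()
for l in L:
    uv={}
    for c in("side","top"):
        r=ctrl.place_of(c,l)
        if r: uv[c]=r[0]["centre"]; print(l,c,np.round(uv[c],1),round(r[0]["score"],2),len(r))
        else: print(l,c,None)
    if len(uv)==2:
        X=tri(uv); print("   tri",X.round(4),[np.round(np.linalg.norm(proj(c,X)[0]-uv[c]),1) for c in uv])
E
```

```text
{'time_s': 0.0, 'qpos': array([ 1.22437688e+00,  3.00475901e-01,  1.52156153e+00,  1.91577216e-06,
        1.32070171e+00, -6.65914289e-02]), 'joint_vel': array([ 1.19345124e-03, -6.50080531e-04, -5.82327399e-04,  4.93691033e-06,
       -2.79119775e-04, -4.32683513e-04]), 'tau': array([ 1.04233102e-03, -5.31808162e+01, -3.52736378e+01,  7.08569144e-02,
        2.43532076e-02, -1.02322247e-04]), 'ee_pos': array([0.15181557, 0.52836644, 0.20489197]), 'eef_rot': array([-3.14151451e+00,  1.14381795e-03,  1.29096788e+00]), 'force': array([-1.2099982 , -0.45316618, -0.59924908]), 'moment': array([-0.01464926,  0.00392991,  0.00296306]), 'grip_width': 0.09376759459308735}
side 401.57873352547165 (277.5898312030056, 204.9028384211616) pos [ 0.33966972 -0.65929775  0.6295486 ]
top 419.9495108790946 (283.4500588177666, 210.86346096661148) pos [0.59727825 0.04273041 0.99589632]
embosser side [258.9 246.4] 0.57 1
embosser top [332.2 254.4] 0.2 1
   tri [ 0.5574 -0.0625  0.0794] [np.float64(2.9), np.float64(2.8)]
guard side [259.2 256.3] 0.68 1
guard top [330.  250.5] 0.84 1
   tri [ 0.5613 -0.06
[... 589 characters left out ...]
.float64(1.6)]
plunger_top side [243.  177.2] 0.54 2
plunger_top top [260.9 237. ] 0.81 1
   tri [0.5925 0.0897 0.1559] [np.float64(0.3), np.float64(0.4)]
tumbler side [338.9 251.9] 0.64 2
tumbler top [335.1 168.1] 0.85 1
   tri [ 7.535e-01 -8.030e-02 -1.000e-04] [np.float64(0.3), np.float64(0.3)]
highball side [317.8 217.2] 0.6 1
highball top [275.1 158.8] 0.89 2
   tri [ 0.7788  0.0626 -0.0037] [np.float64(0.5), np.float64(0.5)]
tagbox side [281.8 340.5] 0.71 1
tagbox top [404.5 260.5] 0.82 1
   tri [ 0.5308 -0.2394 -0.0007] [np.float64(0.3), np.float64(0.3)]
goblet side [238.  184.7] 0.74 1
goblet top [173.2 214.9] 0.66 1
   tri [ 0.6474  0.3065 -0.002 ] [np.float64(0.6), np.float64(0.8)]
```

```bash
cat >> h.py <<'E'
S3=np.array([np.cos(np.pi/6),0,.5]); N3=np.array([-.5,0,np.cos(np.pi/6)]); Y3=np.array([0,1.,0]); O3=np.array([-.02,-.08,.06])
def gp(x,y,z): return O3+x*S3+y*Y3+z*N3
def W(e,p): # e=x,y,yaw embosser->world
    c,s=np.cos(e[2]),np.sin(e[2]); p=np.atleast_2d(p); return np.c_[e[0]+c*p[:,0]-s*p[:,1], e[1]+s*p[:,0]+c*p[:,1], p[:,2]]
a25=np.radians(25)
MOD=dict(guard_opening=gp(0,0,.046),long_mark=gp(.052*np.cos(a25),-.052*np.sin(a25),.046),knob_grip=gp(0,0,.029),plunger_top=np.array([-.01,.08,.157]),guard=gp(0,0,0))
E
python3 - <<'E'
from h import *
from scipy.optimize import least_squares
obs=[("side","long_mark",265.3,236.5),("top","long_mark",346.7,248),("side","guard_opening",241.1,245.9),("side","knob_grip",246.9,248.4),("top","knob_grip",332,258.5),("side","plunger_top",243,177.2),("top","plunger_top",260.9,237)]
f=lambda e:np.concatenate([proj(c,W(e,MOD[l]))[0]-[u,v] for c,l,u,v in obs])
r=least_squares(f,[.57,.01,0],loss="soft_l1"); e=r.x; print(e,np.round(f(e).reshape(-1,2),1)); np.save("e.npy",e)
for l in MOD: print(l,W(e,MOD[l])[0].round(4))
t=np.linspace(0,2*np.pi,60)
ims=[]
for c,(u0,v0,w,h) in dict(side=(150,110,270,210),top=(190,140,270,210)).items():
    im=cv2.imread(f"pics/{c}0.png"); k=3
    big=cv2.resize(im[v0:v0+h,u0:u0+w],None,fx=2.9,fy=2.8,interpolation=cv2.INTER_CUBIC)
    for pts in ([gp(.042*np.cos(a),.042*np.sin(a),.046) for a in t],[np.array([-.01+.022*np.cos(a),.08+.022*np.sin(a),.157]) for a in t],[(sx*.1,sy*.16,.012) for sx,sy in((-1,-1),(-1,1),(1,1),(1,-1),(-1,-1))],[MOD["long_mark"]]):
        for p in proj(c,W(e,np.array(pts))): cv2.circle(big,(int((p[0]-u0)*2.9),int((p[1]-v0)*2.8)),1,(0,0,255),-1)
    cv2.imwrite(f"pics/{c}0b.png",big)
E
```

```text
[ 0.58739892  0.01018092 -0.1864717 ] [[-1.  -0.1]
 [ 1.9  0.2]
 [ 1.7 -3.6]
 [ 0.5 -1.3]
 [ 1.4  2.1]
 [-0.6 -0.6]
 [-0.4 -0.3]]
guard_opening [ 0.5303 -0.0605  0.0998]
long_mark [ 0.5663 -0.0896  0.1234]
knob_grip [ 0.5387 -0.062   0.0851]
plunger_top [0.5924 0.0906 0.157 ]
guard [ 0.5529 -0.0647  0.06  ]
```

View pics/side0b.png

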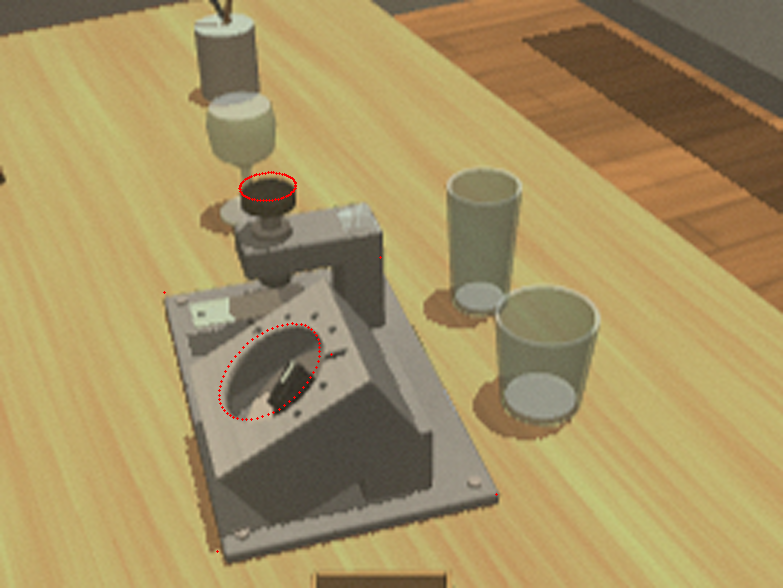

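View pics/top0b.png

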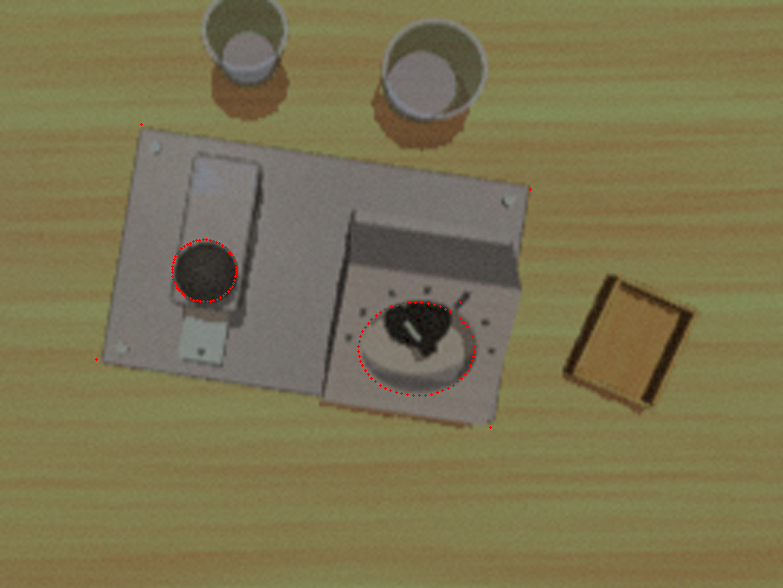

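```bash
cat >> h.py <<'E'
def frame(e):
    c,s=np.cos(e[2]),np.sin(e[2]); Z=np.array([[c,-s,0],[s,c,0],[0,0,1]]); return (Z@S3,Z@Y3,Z@N3)
def ang(e,cam,uv,h): # s-angle of pixel at height h over panel
    f,cx,cy,T=P(cam); o=-T[:3,:3].T@T[:3,3]; r=T[:3,:3].T@np.array([(uv[0]-cx)/f,(uv[1]-cy)/f,1])
    X,Y,N=frame(e); p0=W(e,gp(0,0,h))[0]; q=o+r*((p0-o)@N/(r@N))-p0; return np.arctan2(q@X,q@Y),np.hypot(q@X,q@Y)
def knobR(e,s): # tool rot: z=-N, x at s-angle s+pi/2
    X,Y,N=frame(e); th=s+np.pi/2; x=np.cos(th)*Y+np.sin(th)*X; return np.c_[x,np.cross(-N,x),-N]
def go(p,Rt,obs=None):
    o=obs or ctrl.get_obs(); R0=R.from_euler("xyz",o["eef_rot"]).as_matrix()
    w=R.from_matrix(R0.T@Rt).as_rotvec(); d=np.asarray(p)-o["ee_pos"]
    print("shift first, tool cm",(R0.T@d*100).round(2),"then turn",w.round(3),"| if turned first, shift",(Rt.T@d*100).round(2))
E
python3 - <<'E'
from h import *
e=np.load("e.npy")
for c,uv in(("top",(331.6,252.9)),("side",(250.6,239.4)),("top",(329.7,255))): print(c,ang(e,c,uv,.034))
# white pixels in knob: brightness in unwrapped bar-top plane
X,Y,N=frame(e); g=np.linspace(-.03,.03,91)
out=[]
for c in("top","side"):
    im=cv2.imread(f"pics/{c}0.png"); 
    pts=np.array([W(e,gp(a,b,.034))[0] for a in g[::-1] for b in g[::-1]]); uv=proj(c,pts).astype(np.float32).reshape(91,91,2)
    o=cv2.remap(im,uv[...,0].copy(),uv[...,1].copy(),cv2.INTER_LINEAR); out.append(cv2.resize(o,(390,390)))
cv2.imwrite("pics/rect.png",np.hstack(out))
ob=ctrl.get_obs()
o=ob["ee_pos"]; R0=R.from_euler("xyz",ob["eef_rot"]).as_matrix()
for n,d in (("up",[0,0,.12]),("to pre-knob (120 above panel) xy",np.r_[(W(e,gp(0,0,.13))[0]-o)[:2],W(e,gp(0,0,.13))[0][2]-o[2]-.12])): print(n,(R0.T@np.array(d)*100).round(2))
print(W(e,gp(0,0,.13)))
for s in(.9,1.0,1.1): go(W(e,gp(0,0,.13))[0],knobR(e,s),ob)
E
```

```text
top (np.float64(1.198745341797746), np.float64(0.022923955401713804))
side (np.float64(0.9903866440284004), np.float64(0.016248785591097176))
top (np.float64(0.9406561856726011), np.float64(0.019042119571146474))
up [  0.  -0. -12.]
to pre-knob (120 above panel) xy [-46.56  48.46  15.29]
[[ 0.48904101 -0.05267383  0.1725833 ]]
shift first, tool cm [-46.56  48.46   3.29] then turn [-0.19  0.64  2.31] | if turned first, shift [62.46  3.12 24.8 ]
shift first, tool cm [-46.56  48.46   3.29] then turn [-0.161  0.663  2.406] | if turned first, shift [62.46 -3.13 24.8 ]
shift first, tool cm [-46.56  48.46   3.29] then turn [-0.131  0.686  2.502] | if turned first, shift [61.84 -9.35 24.8 ]
```

View pics/rect.png

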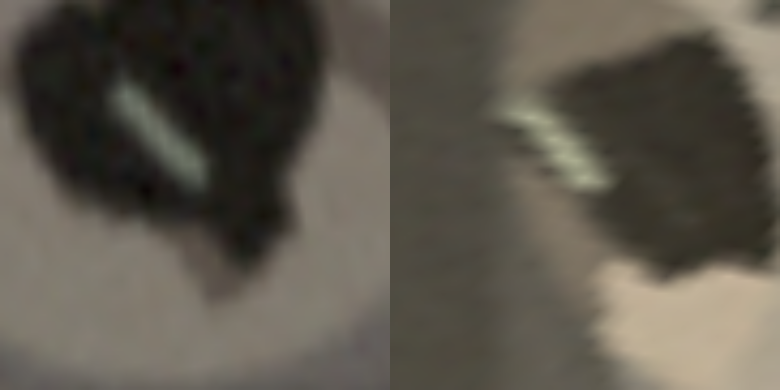

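```bash
python3 -m inch '[0,0,-4,0,0,0,0.38, 0,0,-4,0,0,0,0.38, 0,0,-4,0,0,0,0.38, -2,2,0,0,0,0,0.38, -3.43,3.57,0,0,0,0,0.38, -3.43,3.57,0,0,0,0,0.38, -3.43,3.57,0,0,0,0,0.38, -3.43,3.57,0,0,0,0,0.38, -3.43,3.57,0,0,0,0,0.38, -3.43,3.57,0,0,0,0,0.38, -3.43,3.57,0,0,0,0,0.38, -3.43,3.57,0,0,0,0,0.38, -3.43,3.57,0,0,0,0,0.38, -3.43,3.57,0,0,0,0,0.38, -3.43,3.57,0,0,0,0,0.38, -3.43,3.57,0,0,0,0,0.38, -3.43,3.57,0,0,0,0,0.38, 0,0,0,0,0,0,0.38]'
python3 - <<'E'
from h import *
e=np.load("e.npy"); print(ctrl.get_obs()["qpos"].round(2)); go(W(e,gp(.0015,-.0015,.13))[0],knobR(e,.8))
E
```

```text
time_s: 3.45
ee_pos: [0.4891, -0.0551, 0.3246]
eef_rot: [-3.14, 0.0, 1.288]
force: [0.2, 0.4, -0.6]
grip_width: 0.0355
[-0.19  0.1   1.48 -0.    1.56 -1.47]
shift first, tool cm [ 0.09  0.09 15.13] then turn [-0.216  0.618  2.211] | if turned first, shift [-5.29  5.32 13.14]
```

```bash
python3 -m inch '[0,0,0,-0.0154,0.0441,0.158,0.38, 0,0,0,-0.0154,0.0441,0.158,0.38, 0,0,0,-0.0154,0.0441,0.158,0.38, 0,0,0,-0.0154,0.0441,0.158,0.38, 0,0,0,-0.0154,0.0441,0.158,0.38, 0,0,0,-0.0154,0.0441,0.158,0.38, 0,0,0,-0.0154,0.0441,0.158,0.38, 0,0,0,-0.0154,0.0441,0.158,0.38, 0,0,0,-0.0154,0.0441,0.158,0.38, 0,0,0,-0.0154,0.0441,0.158,0.38, 0,0,0,-0.0154,0.0441,0.158,0.38, 0,0,0,-0.0154,0.0441,0.158,0.38, 0,0,0,-0.0154,0.0441,0.158,0.38, 0,0,0,-0.0154,0.0441,0.158,0.38, -1.3,1.3,3.3,0,0,0,0.38, -1.3,1.3,3.3,0,0,0,0.38, -1.3,1.3,3.3,0,0,0,0.38, -1.4,1.4,3.2,0,0,0,0.38, 0,0,0,0,0,0,0.38]'
python3 - <<'E'
from h import *
e=np.load("e.npy"); print(ctrl.get_obs()["qpos"].round(2)); go(W(e,gp(.0015,-.0015,.13))[0],knobR(e,.8)); go(W(e,gp(.0015,-.0015,.08))[0],knobR(e,.8))
E
```

```text
time_s: 5.82
ee_pos: [0.4881, -0.0509, 0.1727]
eef_rot: [-2.751, -0.353, -1.054]
force: [-0.2, 1.1, -0.1]
grip_width: 0.0357
[-0.18 -0.06  2.1  -0.    0.59  0.81]
shift first, tool cm [0.39 0.04 0.07] then turn [0.001 0.004 0.002] | if turned first, shift [0.39 0.03 0.07]
shift first, tool cm [0.41 0.03 5.07] then turn [0.001 0.004 0.002] | if turned first, shift [0.39 0.03 5.07]
```

```bash
python3 -m inch '[0.2,0,2,0,0,0,0.38, 0.2,0,2,0,0,0,0.38, 0,0,2,0,0,0,0.38, 0,0,0,0,0,0,0.38]'
python3 - <<'E'
from h import *
e=np.load("e.npy"); go(W(e,gp(.0015,-.0015,.07))[0],knobR(e,.8))
o=ctrl.get_obs(); Rt=R.from_euler("xyz",o["eef_rot"]).as_matrix(); 
tip=[o["ee_pos"]+Rt[:,0]*k for k in(-.018,0,.018)]
for c in("side","top"):
    im,d=ctrl.camera(c); cv2.imwrite(f"pics/{c}1.png",im[:,:,::-1]); print(c,proj(c,tip).round(1).tolist(), proj(c,W(e,gp(0,0,.034))).round(1))
    for p in proj(c,tip): cv2.circle(im,(int(round(p[0])),int(round(p[1]))),0,(255,0,0),-1)
    t=im[170:310,190:330] if c=="side" else im[190:330,270:410]
    cv2.imwrite(f"pics/{c}1b.png",cv2.resize(t[:,:,::-1],(400,400),interpolation=cv2.INTER_CUBIC))
cv2.imwrite("pics/c1.png",np.hstack([cv2.imread("pics/side1b.png"),cv2.imread("pics/top1b.png")]))
E
```

```text
time_s: 6.32
ee_pos: [0.5212, -0.0603, 0.1248]
eef_rot: [-2.748, -0.356, -1.056]
force: [-0.2, 0.2, -0.2]
grip_width: 0.0358
shift first, tool cm [-0.22  0.23  0.21] then turn [-0.002  0.001  0.002] | if turned first, shift [-0.22  0.23  0.21]
side [[231.4, 233.5], [237.6, 234.0], [243.9, 234.6]] [[246.  245.7]]
top [[327.6, 274.2], [334.9, 270.3], [342.4, 266.4]] [[333.4 261.9]]
```

View pics/c1.png

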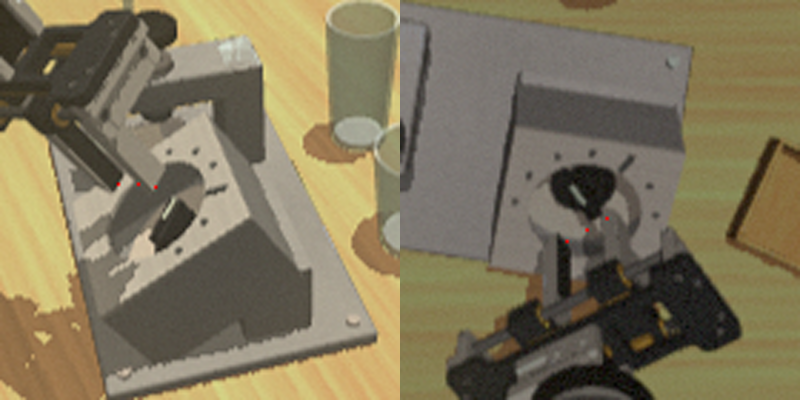

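```bash
python3 - <<'E'
from h import *
e=np.load("e.npy"); 
for i in range(3):
    o=ctrl.get_obs(); print(o["joint_vel"].round(3)); go(W(e,gp(.0015,-.0015,.07))[0],knobR(e,.8)); ctrl.camera("side")
E
```

```text
[-0.002 -0.009  0.004 -0.    -0.008  0.   ]
shift first, tool cm [-0.25  0.25  0.28] then turn [-0.003  0.     0.002] | if turned first, shift [-0.25  0.25  0.28]
[-0.001 -0.002  0.004 -0.    -0.007 -0.001]
shift first, tool cm [-0.26  0.25  0.28] then turn [-0.003 -0.     0.002] | if turned first, shift [-0.26  0.25  0.28]
[-0.002  0.003  0.005 -0.001 -0.007 -0.002]
shift first, tool cm [-0.25  0.24  0.27] then turn [-0.003 -0.     0.002] | if turned first, shift [-0.25  0.24  0.27]
```

```bash
python3 -m inch '[-0.25,0.25,0.8,0,0,0,0.38, 0,0,0.8,0,0,0,0.38, 0,0,0.8,0,0,0,0.38, 0,0,0.8,0,0,0,0.38, 0,0,0.8,0,0,0,0.38, 0,0,0.7,0,0,0,0.38, 0,0,0.6,0,0,0,0.38, 0,0,0.6,0,0,0,0.38, 0,0,0,0,0,0,0.38]'
python3 - <<'E'
from h import *
e=np.load("e.npy"); ctrl.camera("side"); go(W(e,gp(.0015,-.0015,.013))[0],knobR(e,.8)); print(ctrl.get_obs()["force"])
E
```

```text
time_s: 7.7
ee_pos: [0.5468, -0.0653, 0.0707]
eef_rot: [-2.748, -0.355, -1.056]
force: [0.3, 0.1, -1.2]
grip_width: 0.0358
shift first, tool cm [ 0.07 -0.09 -0.05] then turn [-0.002  0.001  0.002] | if turned first, shift [ 0.07 -0.09 -0.05]
[ 0.38461242 -0.144367    0.76002048]
```

Free in the well, no contact. Close.

```bash
python3 -m inch '[0,0,0,0,0,0,0.25, 0,0,0,0,0,0,0.1, 0,0,0,0,0,0,0.05, 0,0,0,0,0,0,0.05, 0,0,0,0,0,0,0.05, 0,0,0,0,0,0,0.05]' 15
python3 - <<'E'
from h import *
e=np.load("e.npy"); ctrl.camera("side"); go(W(e,gp(.0015,-.0015,.013))[0],knobR(e,.8)); o=ctrl.get_obs(); print(o["force"],o["moment"],o["grip_width"])
E
```

```text
time_s: 8.5
ee_pos: [0.5472, -0.0656, 0.0716]
eef_rot: [-2.747, -0.357, -1.056]
force: [1.0, -6.2, 2.4]
grip_width: 0.0118
shift first, tool cm [-0.01 -0.06 -0.02] then turn [-0.003 -0.     0.002] | if turned first, shift [-0.01 -0.06 -0.02]
[ 1.41749813 -5.50928555  2.38423197] [-0.87167928  0.05023766 -0.51434849] 0.01170588754792587
```

```bash
python3 -m inch '[0,0,0,0,0,0.1,0.05, 0,0,0,0,0,0.1,0.05, 0,0,0,0,0,0.1,0.05, 0,0,0,0,0,0.1,0.05, 0,0,0,0,0,0.1,0.05, 0,0,0,0,0,0.1,0.05]'
python3 - <<'E'
from h import *
e=np.load("e.npy"); go(W(e,gp(.0015,-.0015,.013))[0],knobR(e,2)); o=ctrl.get_obs(); print(o["force"],o["moment"],o["grip_width"],o["qpos"])
R0=R.from_euler("xyz",o["eef_rot"]).as_matrix(); print("tool F",R0.T@o["force"], "M",R0.T@o["moment"])
E
```

```text
time_s: 9.3
ee_pos: [0.5471, -0.0653, 0.0715]
eef_rot: [-2.622, -0.083, -1.609]
force: [1.5, -0.8, 2.6]
grip_width: 0.0123
shift first, tool cm [-0.   -0.06 -0.02] then turn [-0.001  0.002  0.599] | if turned first, shift [-0.03 -0.05 -0.02]
[ 1.49745677 -0.8073546   2.58128064] [-0.09757095  0.06042411 -0.02275231] 0.012338504101685488 [-0.18611196  0.25079923  2.04203696  0.00572778  0.32353404  1.39619541]
tool F [ 0.96044406 -2.57178373 -1.42150753] M [-0.05831444  0.09559001 -0.03392352]
```

```bash
python3 -m inch '[0,0,0,0,0,0.1,0.05, 0,0,0,0,0,0.1,0.05, 0,0,0,0,0,0.1,0.05, 0,0,0,0,0,0.1,0.05, 0,0,0,0,0,0.1,0.05, 0,0,0,0,0,0.1,0.05, 0,0,0,0,0,0,0.05, 0,0,0,0,0,0,0.05]'
python3 - <<'E'
from h import *
e=np.load("e.npy"); go(W(e,gp(.0015,-.0015,.013))[0],knobR(e,2)); o=ctrl.get_obs(); print(o["grip_width"],o["qpos"])
R0=R.from_euler("xyz",o["eef_rot"]).as_matrix(); print("tool F",R0.T@o["force"], "M",R0.T@o["moment"])
E
```

```text
time_s: 10.3
ee_pos: [0.5472, -0.065, 0.0716]
eef_rot: [-2.656, 0.21, -2.13]
force: [2.9, 4.4, 5.0]
grip_width: 0.0115
shift first, tool cm [-0.01 -0.05 -0.02] then turn [-0.001  0.003  0.004] | if turned first, shift [-0.01 -0.05 -0.02]
0.011464321729455038 [-0.18570613  0.25082367  2.04197224  0.00604406  0.32339586  1.99083262]
tool F [-6.13434648 -1.87015445 -3.29620223] M [-0.29922629 -1.18816532  0.02787581]
```

```bash
python3 -m inch '[0,0,0,0,0,0,0.12, 0,0,0,0,0,0,0.3, 0,0,0,0,0,0,0.38, 0,0,0,0,0,0,0.38, 0,0,-1,0,0,0,0.38, 0,0,-2,0,0,0,0.38, 0,0,-3,0,0,0,0.38, 0,0,-4,0,0,0,0.38, 0,0,-5,0,0,0,0.38, 0,0,-1,0,0,0,0.38, 0,0,0,0,0,0,0.38]'
cat > look.py <<'E'
from h import *
import sys
k=sys.argv[1]; e=np.load("e.npy"); g=np.linspace(-.065,.065,196); out=[]
for c in("top","side"):
    im,d=ctrl.camera(c); im=im[:,:,::-1].copy(); cv2.imwrite(f"pics/{c}{k}.png",im)
    for h,gg in((.034,g*.5),(.046,g)):
        pts=np.array([W(e,gp(a,b,h))[0] for a in gg[::-1] for b in gg[::-1]]); uv=proj(c,pts).astype(np.float32).reshape(196,196,2)
        out.append(cv2.resize(cv2.remap(im,uv[...,0].copy(),uv[...,1].copy(),cv2.INTER_LINEAR),(392,300)))
    for l in("pointer","knob_grip","long_mark"):
        r=ctrl.place_of(c,l)
        if r: print(c,l,np.round(r[0]["centre"],1),round(r[0]["score"],2),"s,r",np.round(ang(e,c,r[0]["centre"],dict(pointer=.034,knob_grip=.029,long_mark=.046)[l]),3))
cv2.imwrite(f"pics/rect{k}.png",np.vstack([np.hstack(out[:2]),np.hstack(out[2:])]))
E
python3 look.py 2
```

```text
time_s: 11.68
ee_pos: [0.4681, -0.0507, 0.21]
eef_rot: [-2.656, 0.211, -2.132]
force: [-0.4, -0.2, 0.1]
grip_width: 0.0357
top pointer [340.9 251.5] 0.83 s,r [1.909 0.03 ]
top knob_grip [332.9 261.2] 0.88 s,r [-1.184  0.002]
side pointer [254.  246.2] 0.71 s,r [2.331 0.022]
side knob_grip [246.1 247.6] 0.6 s,r [-1.317  0.003]
side long_mark [267.7 234.4] 0.94 s,r [1.957 0.06 ]
```

View pics/rect2.png

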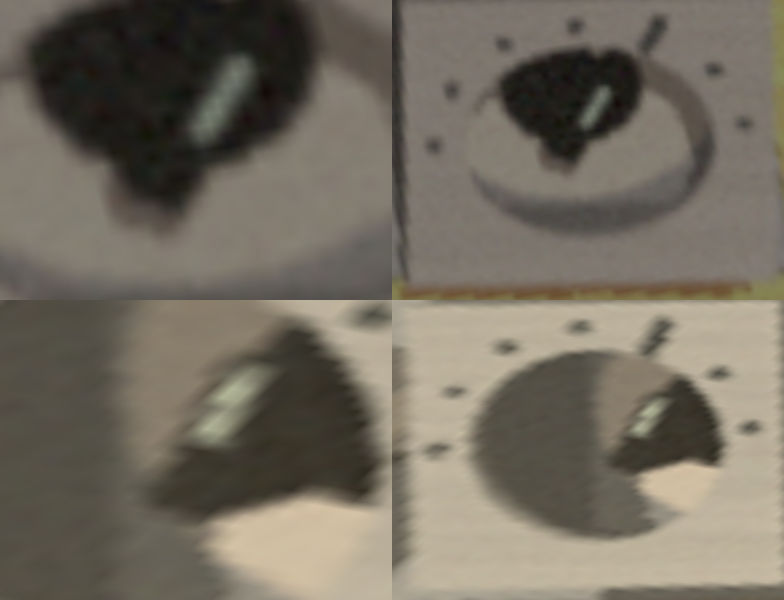

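```bash
python3 - <<'E'
from h import *
from scipy.optimize import minimize
e=np.load("e.npy")
def render(c,s,off,h=.034,ww=.0015,L0=0,L1=.018):
    X=np.linspace(L0,L1,40); Yv=np.linspace(-ww,ww,9); d=np.array([np.sin(s),np.cos(s)]); n=np.array([-d[1],d[0]])
    return np.array([W(e,gp(*(off+a*d+b*n),h))[0] for a in X for b in Yv])
for k in("0","2"):
    for c in("top","side"):
        im=cv2.imread(f"pics/{c}{k}.png").astype(np.float32).mean(2)
        u0,v0=(310,235) if c=="top" else (225,225)
        best=[]
        for s in np.arange(.5 if k=="0" else 1.7,1.2 if k=="0" else 2.4,.02):
            def score(ox,oy):
                uv=proj(c,render(c,s,np.array([ox,oy])))
                A=np.zeros((45,45)); np.add.at(A,(np.clip(np.round(uv[:,1]-v0).astype(int),0,44),np.clip(np.round(uv[:,0]-u0).astype(int),0,44)),1)
                A=np.minimum(A/ 12,1); B=cv2.dilate((A>0).astype(np.uint8),np.ones((3,3)))>0
                I=im[v0:v0+45,u0:u0+45][B]; a=A[B]; return np.corrcoef(I,a)[0,1]
            m=max((score(ox,oy),ox,oy) for ox in np.arange(-.002,.005,.001) for oy in np.arange(-.005,.004,.001)); best.append((m[0],s,m[1],m[2]))
        best.sort(reverse=True); print(k,c,np.round(best[:5],3).tolist())
E
```

```text
0 top [[0.95, 0.8, 0.003, -0.001], [0.938, 0.82, 0.003, -0.001], [0.934, 0.84, 0.002, -0.001], [0.933, 0.78, 0.003, -0.001], [0.93, 0.86, 0.003, 0.0]]Traceback (most recent call last):
  File "<stdin>", line 18, in <module>
  File "<stdin>", line 18, in <genexpr>
  File "<stdin>", line 14, in score
  File "h.py", line 8, in proj
    f,cx,cy,T=P(c); X=np.atleast_2d(X); q=X@T[:3,:3].T+T[:3,3]
              ~^^^
  File "h.py", line 5, in P
    p=ctrl.camera_params(c); f=210/np.tan(np.radians(p["vertical_fov"])/2)
ValueError: time passes only in moves, steps and waits
```

```bash
sed -i 's/^def P(c):/import functools\n@functools.lru_cache(None)\ndef P(c):/' h.py; python3 - <<'E'
from h import *
e=np.load("e.npy")
X=np.linspace(0,.018,30); Yv=np.linspace(-.0015,.0015,7)
for k,c,lo in(("2","top",1.7),("2","side",1.7),("0","side",.5)):
    im=cv2.imread(f"pics/{c}{k}.png").astype(np.float32).mean(2); u0,v0=(310,235) if c=="top" else (225,225); best=[]
    for s in np.arange(lo,lo+.7,.02):
        d=np.array([np.sin(s),np.cos(s)]); n=np.array([-d[1],d[0]]); q=np.array([a*d+b*n for a in X for b in Yv])
        for ox in np.arange(-.002,.005,.001):
            for oy in np.arange(-.005,.004,.001):
                loc=O3+np.outer(q[:,0]+ox,S3)+np.outer(q[:,1]+oy,Y3)+.034*N3
                uv=proj(c,W(e,loc)); A=np.zeros((45,45)); np.add.at(A,(np.round(uv[:,1]-v0).astype(int),np.round(uv[:,0]-u0).astype(int)),1)
                A=np.minimum(A/8,1); B=cv2.dilate((A>0).astype(np.uint8),np.ones((3,3)))>0
                best.append((np.corrcoef(im[v0:v0+45,u0:u0+45][B],A[B])[0,1],s,ox,oy))
    best.sort(reverse=True); print(k,c,np.round(best[:4],3).tolist())
print(ctrl.get_obs()["time_s"])
E
```

```text
2 top [[0.939, 2.06, 0.003, 0.0], [0.938, 1.98, 0.003, -0.001], [0.934, 1.96, 0.003, -0.001], [0.933, 2.0, 0.003, -0.001]]
2 side [[0.833, 2.02, 0.001, -0.002], [0.828, 1.98, 0.001, -0.002], [0.824, 2.02, 0.002, -0.002], [0.823, 2.12, 0.002, -0.001]]
0 side [[0.83, 0.7, 0.003, -0.002], [0.82, 0.78, 0.002, -0.002], [0.809, 0.76, 0.002, -0.002], [0.808, 0.76, 0.001, -0.003]]
12.075
```

```bash
cat > plan.py <<'E'
from h import *
e=np.load("e.npy"); o=ctrl.get_obs(); R0=R.from_euler("xyz",o["eef_rot"]).as_matrix()
z=R0[:,2]; ax=np.cross(z,[0,0,-1]); n=np.linalg.norm(ax); Rt=(R.from_rotvec(ax/max(n,1e-9)*np.arctan2(n,-z[2]))).as_matrix()@R0
print(o["time_s"],o["qpos"].round(2),o["ee_pos"].round(4),o["force"].round(1),o["grip_width"])
p=W(e,MOD["plunger_top"])[0]; go(p,Rt,o); go(p+[0,0,.04],Rt,o)
E
python3 plan.py
```

```text
12.075 [-0.19 -0.17  2.1   0.    0.69  1.99] [ 0.468  -0.0507  0.209 ] [0.8 0.4 0.3] 0.03607311309487476
shift first, tool cm [-17.1    1.5    9.33] then turn [-0.475  0.218  0.   ] | if turned first, shift [-18.72  -2.03   5.2 ]
shift first, tool cm [-17.93  -0.31   5.86] then turn [-0.475  0.218  0.   ] | if turned first, shift [-18.72  -2.03   1.2 ]
```

```bash
python3 -m inch '[0,0,-2,-0.12,0.055,0,0, 0,0,0,-0.12,0.055,0,0, 0,0,0,-0.12,0.055,0,0, 0,0,0,-0.115,0.053,0,0, -3,-0.34,0.2,0,0,0,0, -3,-0.34,0.2,0,0,0,0, -3,-0.34,0.2,0,0,0,0, -3,-0.34,0.2,0,0,0,0, -3,-0.34,0.2,0,0,0,0, -3,-0.34,0.2,0,0,0,0, 0,0,0,0,0,0,0, 0,0,0,0,0,0,0]'
python3 plan.py; python3 - <<'E'
from h import *
uv={}
for c in("side","top"):
    im,d=ctrl.camera(c); cv2.imwrite(f"pics/{c}3.png",im[:,:,::-1]); r=ctrl.place_of(c,"plunger_top"); print(r[:1]); 
    if r: uv[c]=r[0]["centre"]
if len(uv)==2: print(tri(uv))
cv2.imwrite("pics/s3.png",cv2.resize(cv2.imread("pics/side3.png")[90:300,140:420],(800,600)))
E
```

```text
time_s: 13.58
ee_pos: [0.5782, 0.0861, 0.2147]
eef_rot: [-3.141, 0.0, -2.184]
force: [-0.4, 0.8, -0.1]
grip_width: 0.0003
13.575 [ 0.09  0.37  1.41 -0.    1.36  2.27] [0.5782 0.0861 0.2147] [-0.4  0.8 -0.1] 0.0002958709878358673
shift first, tool cm [-1.18 -0.9   5.78] then turn [-0.001  0.    -0.   ] | if turned first, shift [-1.19 -0.9   5.77]
shift first, tool cm [-1.19 -0.9   1.78] then turn [-0.001  0.    -0.   ] | if turned first, shift [-1.19 -0.9   1.77]
[{'centre': [242.5, 176.9], 'score': 0.69}]
[]
```

View pics/s3.png

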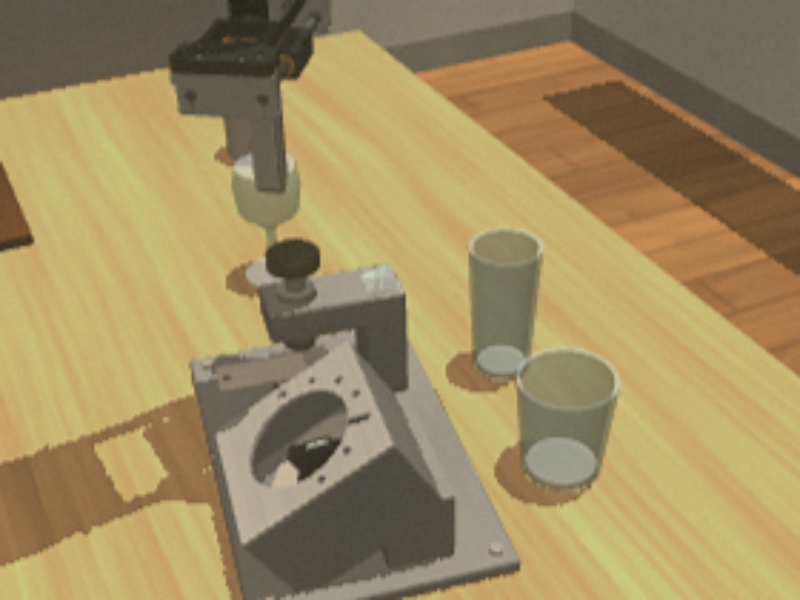

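```bash
python3 -m inch '[-1.19,-0.9,0,0,0,0,0, 0,0,1.6,0,0,0,0, 0,0,1.6,0,0,0,0, 0,0,1.6,0,0,0,0, 0,0,0.5,0,0,0,0, 0,0,0.5,0,0,0,0, 0,0,0.5,0,0,0,0, 0,0,0.5,0,0,0,0, 0,0,0.5,0,0,0,0, 0,0,0.4,0,0,0,0, 0,0,0,0,0,0,0]'
python3 plan.py
```

```text
time_s: 15.15
ee_pos: [0.593, 0.0911, 0.1388]
eef_rot: [-3.14, 0.001, -2.184]
force: [-5.1, -0.5, 8.6]
grip_width: 0.0004
15.15 [ 0.09  0.47  1.45 -0.    1.22  2.28] [0.593  0.0911 0.1388] [-5.1 -0.5  8.6] 0.0003827356433664574
shift first, tool cm [ 0.07  0.02 -1.82] then turn [-0.002  0.001  0.   ] | if turned first, shift [ 0.07  0.02 -1.82]
shift first, tool cm [ 0.06  0.01 -5.82] then turn [-0.002  0.001  0.   ] | if turned first, shift [ 0.07  0.02 -5.82]
```

```bash
python3 -m inch '[0,0,0.2,0,0,0,0, 0,0,0.2,0,0,0,0, 0,0,0.15,0,0,0,0, 0,0,0,0,0,0,0, 0,0,0,0,0,0,0]'; python3 plan.py | head -1
```

```text
time_s: 15.78
ee_pos: [0.5931, 0.0911, 0.1351]
eef_rot: [-3.139, 0.002, -2.184]
force: [-10.8, -2.7, 22.3]
grip_width: 0.0003
15.775 [ 0.09  0.47  1.45 -0.    1.21  2.28] [0.5931 0.0911 0.1351] [-10.8  -2.7  22.3] 0.000332790728635034
```

```bash
python3 -m inch '[0,0,0.15,0,0,0,0, 0,0,0,0,0,0,0, 0,0,0,0,0,0,0, 0,0,0,0,0,0,0, 0,0,0,0,0,0,0]'; python3 - <<'E'
from h import *
for c in("side",):
    im,d=ctrl.camera(c); cv2.imwrite(f"pics/{c}4.png",im[:,:,::-1]); cv2.imwrite("pics/s4.png",cv2.resize(im[130:270,190:330,::-1],(600,600)))
E
```

```text
time_s: 16.4
ee_pos: [0.5932, 0.0911, 0.1349]
eef_rot: [-3.138, 0.003, -2.184]
force: [-17.3, -3.2, 34.6]
grip_width: 0.001
```

View pics/s4.png

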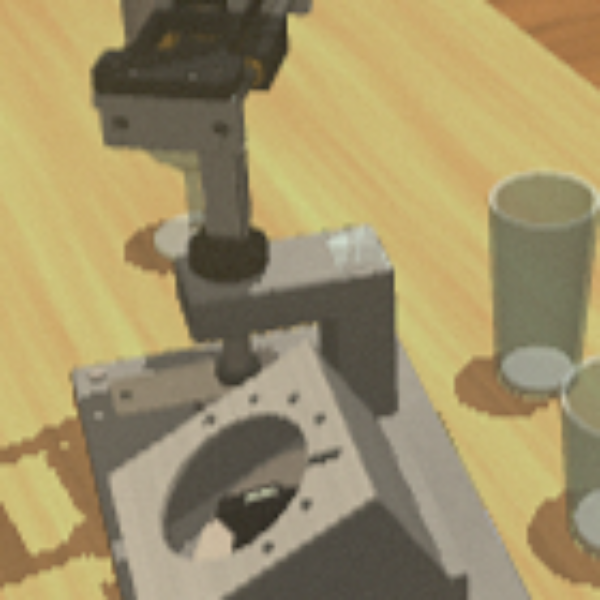

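The head sits on the collar (about 228,250 in the crop) and z has stopped moving while the force rises to 35 N, so the plunger is on its stop. Release slowly and clear.

```bash
python3 -m inch '[0,0,-0.4,0,0,0,0, 0,0,-0.7,0,0,0,0, 0,0,-0.8,0,0,0,0, 0,0,-1,0,0,0,0, 0,0,-2,0,0,0,0, 0,0,-3,0,0,0,0, 0,0,-4,0,0,0,0, 0,0,-2,0,0,0,0, 3,2.3,0,0,0,0,0, 3,2.3,0,0,0,0,0, 3,2.3,0,0,0,0,0, 3,2.3,0,0,0,0,0, 0,0,0,0,0,0,0, 0,0,0,0,0,0,0]'
python3 look.py 5; python3 - <<'E'
from h import *
uv={}
for l in("plunger_top","tumbler","highball","tagbox","goblet"):
    uv={}
    for c in("side","top"):
        r=ctrl.place_of(c,l)
        if r: uv[c]=r[0]["centre"]
    print(l,tri(uv).round(4) if len(uv)==2 else uv)
print(ctrl.get_obs()["force"])
a=cv2.imread("pics/side5.png")[90:300,140:420]; b=cv2.imread("pics/rect5.png")
cv2.imwrite("pics/f5.png",np.hstack([cv2.resize(a,(400,300)),cv2.resize(b,(400,300))]))
E
```

```text
time_s: 18.2
ee_pos: [0.4489, 0.046, 0.2702]
eef_rot: [-3.14, 0.001, -2.184]
force: [-0.6, -0.3, 0.6]
grip_width: 0.0006
top pointer [340.1 252.8] 0.58 s,r [1.918 0.027]
top knob_grip [333.8 260.6] 0.8 s,r [2.959e+00 1.000e-03]
top long_mark [350.3 248. ] 0.93 s,r [2.053 0.054]
side pointer [254.2 246.2] 0.46 s,r [2.33  0.023]
side knob_grip [251.2 248.1] 0.68 s,r [2.486 0.012]
side long_mark [264.3 235.2] 0.69 s,r [1.943 0.052]
plunger_top [0.5955 0.0936 0.1466]
tumbler {'side': [335.9, 253.4]}
highball {'top': [276.6, 159.1]}
tagbox [ 0.5335 -0.238  -0.0101]
goblet [ 0.6478  0.3104 -0.0097]
[-0.39720657  0.24095749  0.24705652]
```

View pics/f5.png

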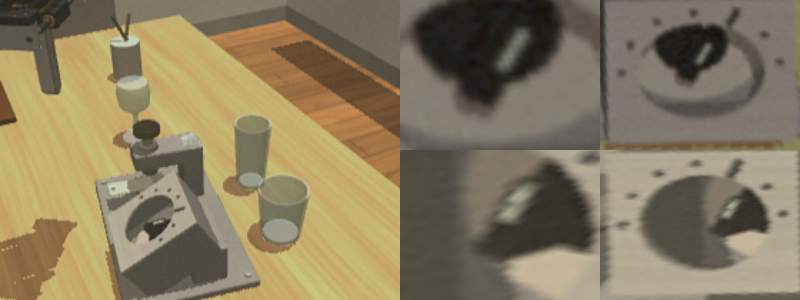

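```bash
python3 - <<'E'
from h import *
e=np.load("e.npy"); p=W(e,MOD["plunger_top"])[0]
for c in("top","side"):
    d0=np.load(f"{c}0.npy"); im,d=ctrl.camera(c); u,v=proj(c,p)[0].round().astype(int)
    a=d0[v-3:v+4,u-4:u+5]; b=d[v-3:v+4,u-4:u+5]; print(c,np.median(a),np.median(b),"top z",unproj(c,(u,v),np.median(a))[2],unproj(c,(u,v),np.median(b))[2])
    # scene change at loose objects
    i0=cv2.imread(f"pics/{c}0.png").astype(int); df=np.abs(im[:,:,::-1].astype(int)-i0).sum(2)
    for n,q in dict(tumbler=[.7535,-.0803,.045],highball=[.7788,.0626,.06],tagbox=[.5308,-.2394,.02],goblet=[.6474,.3065,.09]).items():
        x,y=proj(c,q)[0].astype(int); print(n,np.percentile(df[max(y-25,0):y+25,max(x-25,0):x+25],[50,95]))
E
```

```text
top 0.83665395 0.83719474 top z 0.15775993241538216 0.15721818126022497
tumbler [12. 25.]
highball [12. 25.]
tagbox [12. 26.]
goblet [13. 25.]
side 0.912701 0.91327363 top z 0.1580078531149765 0.15771201195644013
tumbler [13. 23.]
highball [13. 23.]
tagbox [11. 22.]
goblet [13. 23.]
```

Plunger is back up (depth within 1 mm of the start), and the loose objects' pixels are unchanged apart from noise. Handing in.

```bash
python3 -c "
from station import ctrl
print(ctrl.hand_in())"
```

```text
the job is handed in; nothing more can be done
None
```

I turned the knob to the long bar mark and pressed the plunger onto its stop. I held it there for more than half a second, let it spring back up, and handed the job in at about 19 s. I got no verdict back.

**Knob:** I reached through the guard opening, gripped the bar and turned it from about 0.8 to 2.0 rad, where the gripper's own angle read within 0.01 of the target. A fit of the white pointer line before the press gave about 2.0 (top 1.98–2.06, side about 2.02). After the press it looks unchanged.

**Plunger:** At the bottom the height stopped changing (0.1349 m) while the force rose to 35 N, well above the 12 N spring. The picture showed the head on the collar. Afterwards the depth cameras put its top at 157–158 mm, within 1 mm of where it started.

**Glasses and tag box:** In both cameras their pixels differ from the first pictures only by noise. The arm was clear of everything, with near-zero force.

**Checks that disagreed:**
- The network's pointer readings were 1.92 from the top and 2.33 from the side. I trusted the line fit and the gripper angle over these.
- The network also put the plunger top at 147 mm at the end. Both depth cameras contradicted that.
- The tumbler and highball were each detected in only one view at the end, so the pixel comparison is their only position check.

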